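Seat the drilling template on the dowelled jig

TASK

Take the aluminium template plate with the black grip block off the sloped wooden rest, hold it level and lower it over the two upright pins of the black jig, feeling for the pins so that both enter together, until it lies fully home and flat on the pin bar; then let go. The pin bar has been clamped somewhere a little to one side of the middle of the jig, so find where it stands; do not drop the plate on or force it, and leave the tile, the jar and the wood strip where they are.

Things in the scene. Friction and masses are not known exactly. Their poses are not given: they have to be found in the camera images.
- plate: The template: loose bare aluminium plate 90 (its x) by 150 (y) by 10 mm (z), about 0.45 kg, with a black upright grip block on its top and two through holes. Origin: centre of its underside; z out of its top face. At the start it lies on the sloped rest, tilted 30 degrees: its y level, its x pointing down the slope, its z leaning towards the rest's +x (away from the robot).
- grip (a point): Where to pinch the black grip block, which stands in the middle of the plate's top face, 36 (x) by 20 (y) by 46 mm tall, and is pinched across its 20 mm (along y). This point is on the plate's middle axis, 38 mm above its underside, 28 mm above its top face. Axes are the plate's.
- hole_round (a point): Centre of the round through hole (11.6 mm diameter) at the plate's underside, 55 mm from the plate's centre on its +y side.
- hole_slot (a point): Centre of the slotted through hole (11.6 mm along x, 16.6 mm along y) at the plate's underside, 55 mm from the plate's centre on its -y side.
- stand: Fixed wooden rest, 190 mm wide (y): a board sloping down at 30 degrees from its high edge (-x, nearer the robot, about 85 mm high) to its low edge (+x), with a 6 mm lip at the low edge. Origin: centre of its foot on the table.
- jig: Fixed black tray 170 (x) by 240 (y) by 12 mm with low rims and a wooden fence (all below 25 mm). Origin: centre of its underside on the table; z up. Across it lies an aluminium pin bar, 50 (x) by 220 (y) by 18 mm, with two upright steel pins on it, one 55 mm either side of the middle along y, and a clamp nut near each end (16 mm wide, 10 mm high, at y = +-97 mm).
- bar_mid (a point): Point on the jig's middle, level with the bar's top (30 mm above the table), where the plate's underside rests when home, plate y along jig y. Pins: 10 mm thick, 20 mm tall, tapering over the last 6 mm to 7.6 mm. The bar is firmly clamped, but not reported: the pins stand up to 14 mm either way from here along the jig's x (exact along y), so feel or look for them. Axes are the jig's.
- tile: Bystander: loose terracotta tile 80 x 80 x 12 mm lying flat. Origin: centre of its underside.
- jar: Bystander: closed jar 64 mm across and 85 mm tall, standing. Origin: centre of its underside.
- wood_strip: Bystander: loose pale wood strip 25 x 160 x 18 mm lying flat. Origin: centre of its underside.
Mind the look-alikes: they are no part of the job. Several things have the shape of the stand; the one meant has the colours described above.

How it is judged:
By the outcome, as a careful person would: the job done as asked, in the order asked, and still so for the second after the job is handed in, with the robot touching nothing.
It also fails if it takes over 67 s, if anything falls off the work surface, if the arm or the gripper's body presses on something with over 40 N, if the wrist force passes 120 N, or if a joint passes its speed limit or range.

ROBOT

A 6-joint arm with a two-finger parallel gripper is mounted at the origin on the work surface. World frame = base frame: x ahead of the robot, y to its left, z up, the work surface at z = 0. Lengths are in m, angles in degrees, forces in N, time in s.
With the tool pointing down it reaches from about 0.325 to 0.85 m from the base axis. Payload 15.5 kg.
Tool frame: the origin (TCP) lies at the very end of the fingers, on their centre line; the grasp point (between the pads) lies arm.grip_depth behind it (arm.grip_depth is the distance from the TCP to the grasp point, in m); z points along the fingers, y is the direction in which the jaws open and shut (so a half turn about z gives the same grasp; the last joint's range is limited). The gripper opens to 91 mm and grips with 3 to 60 N. Pads are 32 mm wide; open, the fingers measure 118 mm over their backs; the gripper's body (76 mm by 178 mm) begins 60 mm behind the grasp point.
Start: joints at [-74.57, 28.281, 77.091, -0, 74.628, -5.472], TCP at [0.223, -0.584, 0.214] pointing down, gripper open.
Joint ranges: [-166.48, 166.48], [-47.26, 123.95], [12.59, 153.08], [-70.14, 250.14], [6.76, 159.57], [-176.63, 176.63]. Speed limits (degrees/s): [108.29, 108.29, 147.25, 172.46, 172.46, 172.46].

INTERFACE

Orientations are given as a 3x3 rotation matrix whose columns are the frame's x, y, z axes.
In Python, from rig import arm gives the robot as it stands. Calls block until the motion is done:
- arm.move_to(position, orientation): joint-space move of the TCP to a pose.
- arm.move_l(position, orientation=None, feed=0.15): straight line of the TCP; orientation=None keeps the orientation; feed is the mean speed in m/s.
- arm.move_joints(angles): joint-space move.
- arm.grip(opening): finger opening in m; the grip force is fixed at half the most; returns when the fingers have stopped.
- arm.sleep(seconds).
- arm.solve_ik(position, orientation): joint angles nearest the present ones, or None.
- arm.snapshot(name): name is "scene" or "top"; returns the picture (384x512x3 uint8, red, green, blue); there is no depth.
- arm.get_calibration(name): a dict with "intrinsics" (3x3 intrinsics, pixels), "k1" (the pictures are not rectified: a ray, as slopes to the right and down, at radius r is drawn at 1 + k1 r^2 times it, then the intrinsics apply), "cam_to_world" (4x4, takes a point from camera to world coordinates). Camera axes: x right, y down, z forward; pixel columns grow to the right and rows downward; lengths in m; the calibration is good to about 2 mm. A picture is of the moment at which its call begins. get_calibration takes no time and is no camera call.
A pose or a line that the arm cannot do raises arm.Unreachable and nothing moves.
- arm.sign_off(): hands the job in, once; it reports no verdict.
Readings, each from a call of its own:
- arm.current_t(): time.
- arm.current_joint_positions(): joint angles.
- arm.current_dq(): joint speeds.
- arm.current_tau(): joint torques, N m.
- arm.current_ee_pos(): TCP position.
- arm.current_tool_rot(): TCP orientation.
- arm.current_force(): force on the tool from outside, world axes, zero at the start.
- arm.current_torque(): the same for the moment, N m.
- arm.current_width(): finger opening in m.
Only numpy, scipy, OpenCV 4.12 (cv2) and the standard library are available. Lean on these libraries where they do the work, as an engineer would, in place of code of your own. Each camera call takes 0.05 s, during which the arm holds its last target. There are 200 camera calls.

## Working session

There is one attempt and no reset: what is moved stays moved. The work goes in short steps, each a Python script; the robot and the scene stay as the last script left them, time stands still between calls to the robot, and variables do not carry over. Pictures are saved under pics/ and viewed, about 8 in all and at most 12, crops included, and the job is handed in when it is done.

```bash
mkdir -p pics
cat > h.py <<'E'
import numpy as np, cv2
from rig import arm
def snap(name,fn):
    im=arm.snapshot(name); cv2.imwrite('pics/'+fn,im[:,:,::-1]); return im
def cal(name):
    c=arm.get_calibration(name); return np.array(c['intrinsics']),float(c['k1']),np.array(c['cam_to_world'])
def ray(name,uv):
    K,k1,T=cal(name)
    d=cv2.undistortPoints(np.array([[uv]],float),K,np.array([k1,0,0,0.]))[0,0]
    return T[:3,3],T[:3,:3]@np.array([d[0],d[1],1.])
def onz(name,uv,z):
    o,d=ray(name,uv); return o+d*(z-o[2])/d[2]
def proj(name,P):
    K,k1,T=cal(name); R=T[:3,:3].T
    return cv2.projectPoints(np.array(P,float).reshape(-1,1,3),cv2.Rodrigues(R)[0],-R@T[:3,3],K,np.array([k1,0,0,0.]))[0][:,0]
E
python3 - <<'E'
from h import *
a=snap('scene','s0.png');b=snap('top','t0.png')
for n in('scene','top'):
    K,k,T=cal(n);print(n,K.round(1).tolist(),k,T.round(3).tolist())
print(arm.grip_depth,arm.current_t(),arm.current_width())
E
```

```text
scene [[488.1, 0.0, 258.4], [0.0, 488.1, 191.9], [0.0, 0.0, 1.0]] -0.04655027063102841 [[-0.881, 0.27, -0.388, 1.039], [0.473, 0.476, -0.742, 0.913], [-0.016, -0.837, -0.547, 0.844], [0.0, 0.0, 0.0, 1.0]]
top [[394.4, 0.0, 262.0], [0.0, 394.4, 188.2], [0.0, 0.0, 1.0]] -0.015041756043224582 [[0.023, -0.999, 0.044, 0.464], [-1.0, -0.024, -0.013, -0.097], [0.014, -0.044, -0.999, 1.103], [0.0, 0.0, 0.0, 1.0]]
0.0188 0.1 0.09087249973717372
```

View pics/s0.png

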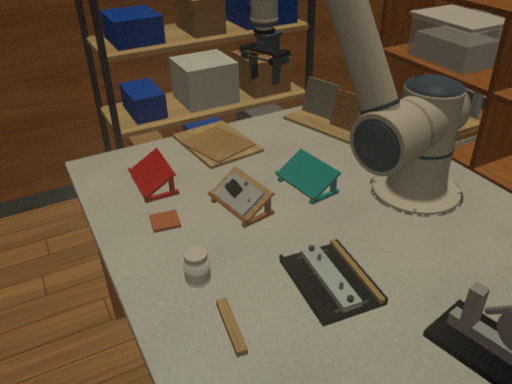

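View pics/t0.png

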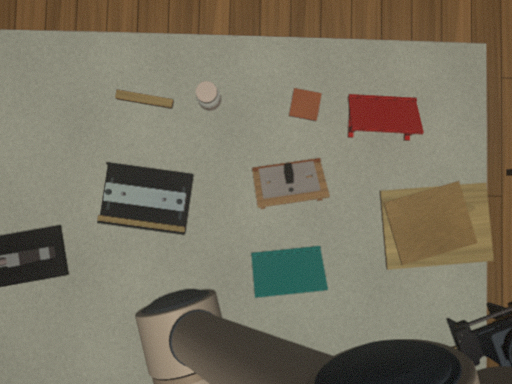

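The wooden rest with the plate is at top (290,182) and scene (241,193). The stand look-alikes are red at top (385,115) and teal at top (289,272). The jig with the pin bar is at top (146,197); the other black fixture, at (30,258), has no pins. An enlarged crop should confirm this.

Run:
```python
import cv2,numpy as np
t=cv2.imread('pics/t0.png')
a=cv2.resize(t[152:242,92:202],None,fx=3.6,fy=3.6,interpolation=cv2.INTER_CUBIC)
b=cv2.resize(t[145:220,240:340],(400,300),interpolation=cv2.INTER_CUBIC)
o=np.zeros((330,800,3),np.uint8);o[:324,:396]=a;o[:300,400:]=b
s=cv2.imread('pics/s0.png')
p=cv2.resize(s[232:326,272:392],None,fx=3,fy=3,interpolation=cv2.INTER_CUBIC)[:270]
q=cv2.resize(s[160:230,200:285],None,fx=4,fy=4,interpolation=cv2.INTER_CUBIC)[:270]
o2=np.zeros((270,800,3),np.uint8);o2[:,:360]=p;o2[:,400:740]=q
cv2.imwrite('pics/c1.png',np.vstack([o,o2]))
```

```text
(no output)
```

View pics/c1.png

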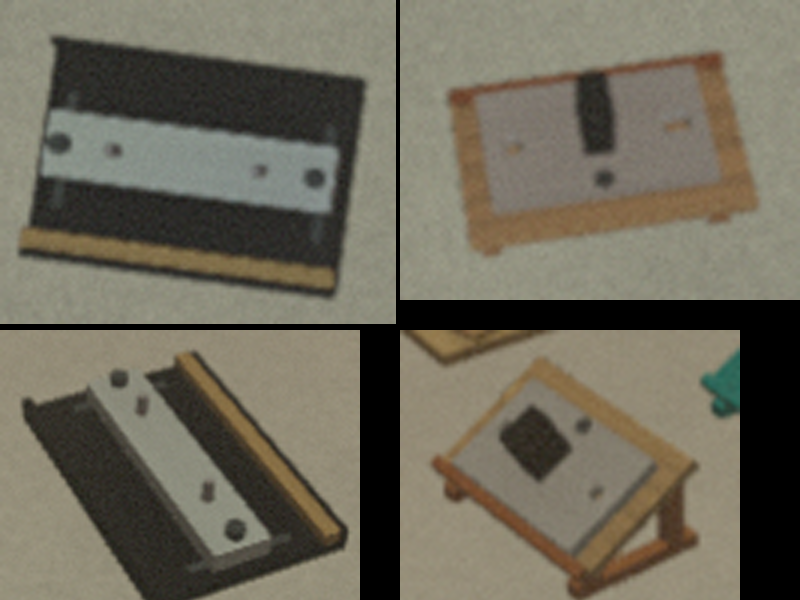

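```bash
cat >> h.py <<'E'
def tri(ps):
    A=np.zeros((3,3));b=np.zeros(3)
    for n,uv in ps:
        o,d=ray(n,uv);d=d/np.linalg.norm(d);M=np.eye(3)-np.outer(d,d);A+=M;b+=M@o
    return np.linalg.solve(A,b)
def quad(mask,seed):
    n,l,st,_=cv2.connectedComponentsWithStats(mask.astype(np.uint8),connectivity=4)
    m=(l==l[seed[1],seed[0]]).astype(np.uint8)
    c=max(cv2.findContours(m,cv2.RETR_EXTERNAL,cv2.CHAIN_APPROX_NONE)[0],key=cv2.contourArea)
    h=cv2.convexHull(c)
    q=cv2.approxPolyN(h,4,ensure_convex=True) if hasattr(cv2,'approxPolyN') else cv2.approxPolyDP(h,4,True)
    return q.reshape(-1,2).astype(float),int(m.sum())
E
python3 - <<'E'
from h import *
im={'scene':cv2.imread('pics/s0.png'),'top':cv2.imread('pics/t0.png')}
for n,seed in(('scene',(259,196)),('top',(275,190))):
    hsv=cv2.cvtColor(im[n],cv2.COLOR_BGR2HSV).astype(int); 
    print(n,'plate hsv',hsv[seed[1],seed[0]],'wood',hsv[176,258] if n=='top' else hsv[195,269])
    print('  hsv row', [tuple(hsv[seed[1],x]) for x in range(seed[0]-25,seed[0]+26,3)])
jb={'scene':(330,275),'top':(143,196)}
for n in jb:
    g=cv2.cvtColor(im[n],cv2.COLOR_BGR2GRAY).astype(int)
    x,y=jb[n]
    print(n,'bar',g[y-20:y+21,x])
# manual triangulation of plate corners and features
T=lambda x,y:((x-400)/4+240,y/4+145); S=lambda x,y:((x-400)/4+200,(y-330)/4+160)
prs={'-x+y':(T(497,213),S(655,467)),'+x+y':(T(475,97),S(575,551)),'-x-y':(T(720,182),S(540,377)),'+x-y':(T(697,67),S(455,458)),'round':(T(513,148),S(596,492)),'dot':(T(603,178),S(585,425))}
for k,(a,b) in prs.items():
    X=tri([('top',a),('scene',b)]);print(k,X.round(4),np.abs(proj('top',X)[0]-a).max().round(2))
T=lambda x,y:(x/3.6+92,y/3.6+152); S=lambda x,y:(x/3+272,(y-330)/3+232)
# pins: tips/bases
for k,a,b in(('pin+y tip',T(110,148),S(208,485)),('pin-y tip',T(262,167),S(142,398)),('nut+y',T(60,143),S(235,530)),('nut-y',T(315,178),S(119,379))):
    X=tri([('top',a),('scene',b)]);print(k,X.round(4),np.abs(proj('top',X)[0]-a).max().round(2))
E
```

```text
scene plate hsv [ 23  44 121] wood [ 18 115 126]
  hsv row [(np.int64(15), np.int64(68), np.int64(45)), (np.int64(20), np.int64(40), np.int64(114)), (np.int64(19), np.int64(42), np.int64(127)), (np.int64(23), np.int64(39), np.int64(130)), (np.int64(21), np.int64(40), np.int64(127)), (np.int64(23), np.int64(41), np.int64(131)), (np.int64(23), np.int64(39), np.int64(131)), (np.int64(20), np.int64(40), np.int64(134)), (np.int64(21), np.int64(41), np.int64(131)), (np.int64(22), np.int64(46), np.int64(84)), (np.int64(19), np.int64(115), np.int64(133)), (np.int64(18), np.int64(116), np.int64(138)), (np.int64(17), np.int64(115), np.int64(95)), (np.int64(22), np.int64(60), np.int64(137)), (np.int64(21), np.int64(51), np.int64(151)), (np.int64(23), np.int64(47), np.int64(146)), (np.int64(21), np.int64(47), np.int64(145))]
top plate hsv [ 18  38 122] wood [ 17 111 124]
  hsv row [(np.int64(24), np.int64(34), np.int64(150)), (np.int64(27), np.int64(34), np.int64(143)), (np.int64(15), np.int64(107), np.int64(124)), (np.int64(17), np.int64(116), np.int64(127)), (np.int64(18), np.int64(53), np.int
[... 561 characters left out ...]
4  48  46  41  58  94 121 131 136 139 136 138 138 137 138 139 139 138
 140 137 139 141 137 137 139 140 138 139 138 139 140 138 137 140 115  85
  75  72  68  79  59]
top bar [ 44  41  46  47  38  40  41  47  36  39  58  96 135 147 142 143 139 138
 137 139 141 141 141 139 142 140 140 142 140 119  70  33  40  43  42  40
  42  45  41  41  42]
-x+y [ 0.4833 -0.1164  0.0716] 0.01
+x+y [ 0.5603 -0.0992  0.0356] 0.77
-x-y [ 0.5059 -0.2605  0.0789] 0.36
+x-y [ 0.5851 -0.2501  0.0364] 0.51
round [ 0.5267 -0.1261  0.0587] 0.11
dot [ 0.5065 -0.1842  0.0774] 0.45
pin+y tip [0.4877 0.2644 0.0419] 0.37
pin-y tip [0.4749 0.1518 0.0409] 0.87
nut+y [0.4912 0.3056 0.0312] 0.25
nut-y [0.4693 0.1129 0.0312] 0.26
```

Run:
```python
from h import *
im={'scene':cv2.imread('pics/s0.png'),'top':cv2.imread('pics/t0.png')}
def order(n,q,z):
    P=np.array([onz(n,p,z) for p in q]);c=P[:,:2].mean(0)
    return P[np.argsort(np.arctan2(*(P[:,:2]-c).T))],q[np.argsort(np.arctan2(*(P[:,:2]-c).T))]
Q={}
for n,seed,thr in(('scene',(259,196),75),('top',(275,190),70)):
    hsv=cv2.cvtColor(im[n],cv2.COLOR_BGR2HSV)
    q,a=quad((hsv[...,1]<thr)&(hsv[...,2]>90),seed); Q[n]=order(n,q,.055)[1]; print(n,a,Q[n].tolist())
C=np.array([tri([('top',a),('scene',b)]) for a,b in zip(Q['top'],Q['scene'])])
print(C.round(4),C.mean(0).round(4),[np.linalg.norm(C[i]-C[i-1]).round(4) for i in range(4)])
for n,seed in(('scene',(330,275)),('top',(143,196))):
    g=cv2.cvtColor(im[n],cv2.COLOR_BGR2GRAY)
    m=cv2.morphologyEx((g>105).astype(np.uint8),cv2.MORPH_CLOSE,np.ones((3,3)))
    q,a=quad(m,seed);P,q=order(n,q,.03)
    c=P.mean(0);e=[np.linalg.norm(P[i]-P[i-1]).round(4) for i in range(4)]
    print(n,'bar',a,q.tolist(),c.round(4),e,P[:,:2].round(4).tolist())
# reach test
from itertools import product
def Rpl(yaw,tilt):
    cy,sy=np.cos(yaw),np.sin(yaw);ct,st=np.cos(tilt),np.sin(tilt)
    return np.array([[cy,-sy,0],[sy,cy,0],[0,0,1]])@np.array([[ct,0,st],[0,1,0],[-st,0,ct]])
for nm,o,yaw,tilt in(('stand',(.5337,-.1816,.0556),9.1,30),('lifted',(.5337,-.1816,.20),9.1,0),('jig',(.48,.209,.08),-6.5,0)):
  R=Rpl(np.radians(yaw),np.radians(tilt))
  for s,back in product((1,-1),(0,15,30)):
    Rr=R@Rpl(0,np.radians(-back)) # tool leaning
    t=np.column_stack([s*Rr[:,0],-s*Rr[:,1],-Rr[:,2]])
    p=np.array(o)+R[:,2]*.028+t[:,2]*arm.grip_depth
    j=arm.solve_ik(p,t);print(nm,s,back,None if j is None else np.round(j,1))
```

```text
scene 935 [[233.0, 172.0], [263.0, 192.0], [243.0, 217.0], [212.0, 193.0]]
top 1521 [[320.0, 190.0], [263.0, 198.0], [258.0, 168.0], [313.0, 160.0]]
[[ 0.5094 -0.2618  0.0782]
 [ 0.4852 -0.1138  0.0814]
 [ 0.5639 -0.097   0.0322]
 [ 0.5909 -0.2473  0.0361]] [ 0.5373 -0.18    0.057 ] [np.float64(0.0929), np.float64(0.1501), np.float64(0.0943), np.float64(0.1527)]
scene bar 79904 [[511.0, 67.0], [511.0, 383.0], [154.0, 383.0], [59.0, 149.0]] [ 0.27   -0.1081  0.03  ] [np.float64(2.1493), np.float64(1.9612), np.float64(0.6844), np.float64(1.0986)] [[-1.1848, -0.575], [0.3572, 0.6367], [0.9544, 0.3023], [0.953, -0.7963]]
top bar 136372 [[495.0, 339.0], [0.0, 416.0], [0.0, 19.0], [486.0, 43.0]] [ 0.4756 -0.0709  0.03  ] [np.float64(0.8196), np.float64(1.3469), np.float64(1.0783), np.float64(1.3593)] [[0.1157, -0.7541], [-0.1126, 0.5733], [0.9643, 0.6282], [0.935, -0.7308]]
stand 1 0 [-16.8  48.1  70.3 -12.6  89.1  67.4]
stand 1 15 [-19.9  40.8  81.6  -7.6  70.9  64.3]
stand 1 30 [-24.1  35.2  93.   -0.   51.8  56.8]
stand -1 0 [ -16.8   48.1   70.3  -12.6   89.1 -112.6]
stand -1 15 [ -19.9   40.8   81.6   -7.6   70.9 -115.7]
stand -1 30 [ -24.1   35.2   93.    -0.    51.8 -123.2]
lifted 1 0 [-24.9  23.6  86.2  -0.   70.1  56. ]
lifted 1 15 [-30.5  18.5  97.   11.9  53.4  44.2]
lifted 1 30 [-37.5  16.2 107.8  34.6  39.7  19.5]
lifted -1 0 [ -24.9   23.6   86.2   -0.    70.1 -124. ]
lifted -1 15 [ -30.5   18.5   97.    11.9   53.4 -135.8]
lifted -1 30 [ -37.5   16.2  107.8   34.6   39.7 -160.5]
jig 1 0 [ 17.   29.7  99.3  -0.   51.  113.5]
jig 1 15 [ 21.4  26.6 109.8 -13.6  31.  128.9]
jig 1 30 [  27.1   27.7  120.   -68.1   17.4 -172.9]
jig -1 0 [ 17.   29.7  99.3  -0.   51.  -66.5]
jig -1 15 [ 21.4  26.6 109.8 -13.6  31.  -51.1]
jig -1 30 [ 27.1  27.7 120.  -68.1  17.4   7.1]
```

```bash
cat >> h.py <<'E'
def Rpl(yaw,tilt=0.):
    cy,sy=np.cos(np.radians(yaw)),np.sin(np.radians(yaw));ct,st=np.cos(np.radians(tilt)),np.sin(np.radians(tilt))
    return np.array([[cy,-sy,0],[sy,cy,0],[0,0,1]])@np.array([[ct,0,st],[0,1,0],[-st,0,ct]])
def tool(R): return np.column_stack([-R[:,0],R[:,1],-R[:,2]])
D=arm.grip_depth
def tcp(o,R): return np.array(o)+R[:,2]*(.038-D)   # TCP for plate origin o
E
python3 - <<'E'
from h import *
R=Rpl(9.6,30);top=np.array([.5365,-.1803,.0568]);o=top-.01*R[:,2]
arm.grip(.048)
print(arm.current_t())
arm.move_to(tcp(o,R)+.09*R[:,2],tool(R))
arm.move_l(tcp(o,R)+.03*R[:,2],feed=.15)
f0=np.array(arm.current_force())
for h in(.02,.01,.005,0):
    arm.move_l(tcp(o,R)+h*R[:,2],feed=.08);f=np.array(arm.current_force())-f0
    print(h,f.round(1))
    if np.linalg.norm(f)>4: break
snap('scene','s1.png');t=snap('top','t1.png')
print(arm.current_t())
s=cv2.imread('pics/s1.png')
cv2.imwrite('pics/c2.png',cv2.resize(s[110:230,170:310],None,fx=5,fy=5,interpolation=cv2.INTER_CUBIC))
E
```

```text
0.9
0.02 [-0.3 -1.3  0.1]
0.01 [ 0.4 -1.8 -1.4]
0.005 [ 0.5 -0.9 -1.1]
0 [ 0.5 -1.8 -1.4]
4.6167
```

View pics/c2.png

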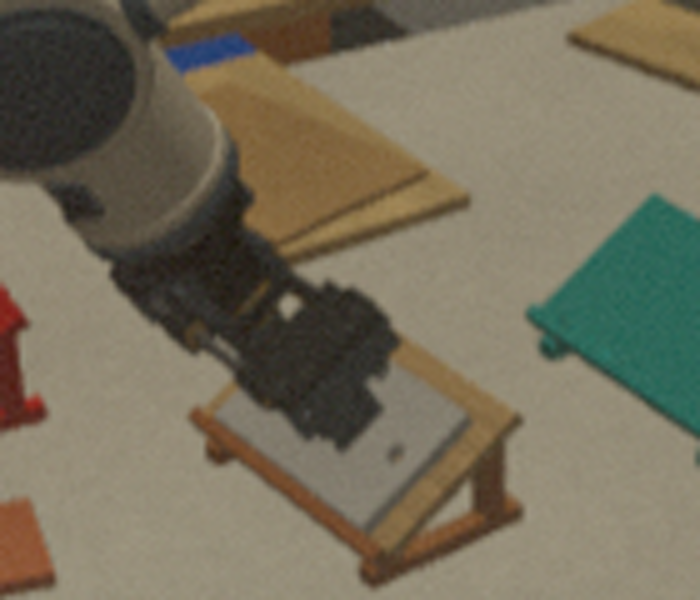

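The fingers straddle the grip block, which sits near crop (350,420), square to the plate, and the round hole is visible at crop (395,452). Next step is to grip and lift.

Run:
```python
from h import *
R=Rpl(9.6,30);top=np.array([.5365,-.1803,.0568]);o=top-.01*R[:,2]
f0=np.array(arm.current_force());m0=np.array(arm.current_torque())
arm.grip(0.0);print('w',arm.current_width(),(np.array(arm.current_force())-f0).round(1))
arm.move_l(tcp(o,R)+.05*R[:,2],feed=.1);print('w',arm.current_width(),(np.array(arm.current_force())-f0).round(1),(np.array(arm.current_torque())-m0).round(2))
R2=Rpl(9.6,0)
arm.move_l(tcp(o+.05*R[:,2]+[0,0,.08],R2),tool(R2),feed=.15)
snap('scene','s2.png');snap('top','t2.png');print(arm.current_t(),arm.current_ee_pos(),(np.array(arm.current_force())-f0).round(1),(np.array(arm.current_torque())-m0).round(2))
im={'scene':cv2.imread('pics/s0.png'),'top':cv2.imread('pics/t0.png')}
# bar, restricted to dark-surrounded ROI, z=.03
for n,seed,poly in(('scene',(330,275),[(284,258),(338,238),(381,297),(325,318)]),('top',(143,196),[(108,166),(190,176),(184,222),(102,214)])):
    g=cv2.cvtColor(im[n],cv2.COLOR_BGR2GRAY);hsv=cv2.cvtColor(im[n],cv2.COLOR_BGR2HSV)
    roi=np.zeros_like(g);cv2.fillConvexPoly(roi,np.array(poly),1)
    m=((g>105)&(hsv[...,1]<60)).astype(np.uint8)*roi
    m=cv2.morphologyEx(m,cv2.MORPH_OPEN,np.ones((3,3)))
    q,a=quad(m,seed);P=np.array([onz(n,p,.03)[:2] for p in q])
    r=cv2.minAreaRect(np.array([onz(n,p+np.array([.0,.0]),.03)[:2]*1000 for p in np.argwhere(m)[:,::-1].astype(float)],np.float32))
    print(n,a,q.tolist(),P.mean(0).round(4),r)
```

```text
w 0.01960294095493715 [0.8 1.7 0.6]
w 0.020239779107802575 [ 0.7 -0.  -3.7] [ 0.05 -0.43  0.02]
6.6167 [ 0.55634495 -0.17662314  0.18904863] [ 0.8  0.5 -3.4] [-0.08  0.31  0.01]
scene 1139 [[362.0, 301.0], [343.0, 307.0], [302.0, 251.0], [318.0, 245.0]] [0.4829 0.2148] ((482.72723388671875, 214.03057861328125), (214.1466522216797, 50.367252349853516), 83.48029327392578)
top 1378 [[185.0, 193.0], [183.0, 211.0], [103.0, 200.0], [105.0, 182.0]] [0.4812 0.2094] ((481.331787109375, 208.8179473876953), (219.05072021484375, 49.07301712036133), 83.66822052001953)
```

Run:
```python
from h import *
R=Rpl(-6.4)
arm.move_to(tcp([.4815,.2095,.14],R),tool(R))
arm.move_l(tcp([.4815,.2095,.075],R),feed=.1)
arm.sleep(.2)
s=snap('scene','s3.png')[:,:,::-1];t=snap('top','t3.png')[:,:,::-1];print(arm.current_t(),arm.current_ee_pos(),arm.current_force(),arm.current_torque(),arm.current_width())
o=np.zeros((600,800,3),np.uint8)
a=cv2.resize(s[200:340,260:400],(500,500),interpolation=cv2.INTER_CUBIC);b=cv2.resize(t[150:250,80:220],(420,300),interpolation=cv2.INTER_CUBIC)
o=np.zeros((500,800,3),np.uint8);o[:,:420]=a[:,:420];o[:300,420:]=b[:,:380]
cv2.imwrite('pics/c3.png',o)
```

```text
9.1833 [0.48170817 0.20958346 0.09459833] [ 0.09050328 -0.12889106 -4.51032123] [ 0.09153306 -0.09129636 -0.01740354] 0.02034089949595274
```

View pics/c3.png

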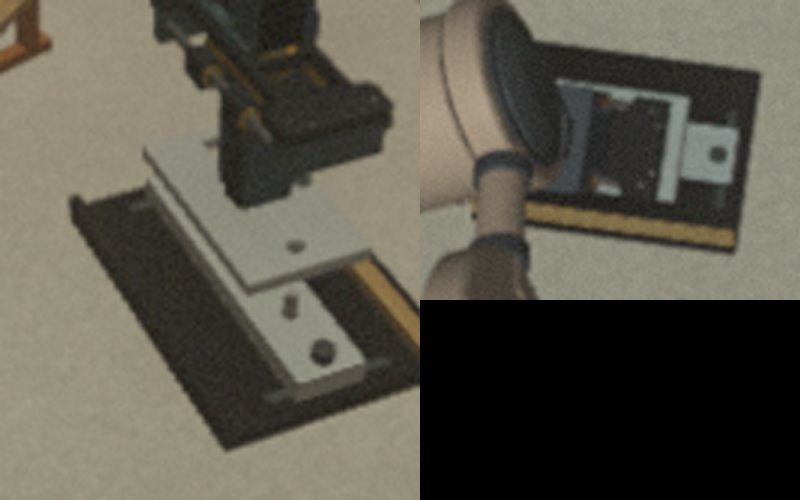

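Both views show the plate level and hovering over the bar: round hole at scene (343,269), and the +y pin at scene (341,283–289). I'll measure the hole-to-pin offset within the same camera.

```bash
cat >> h.py <<'E'
def blob(g,c,r=5,k=.5):
    x,y=int(round(c[0])),int(round(c[1]));w=g[y-r:y+r+1,x-r:x+r+1].astype(float)
    b=np.percentile(w,75);d=b-w;m=(d>k*d.max()*.8).astype(np.uint8)
    n,l=cv2.connectedComponents(m);ids=[i for i in range(1,n)];yy,xx=np.mgrid[-r:r+1,-r:r+1]
    i=min(ids,key=lambda i:np.hypot(xx[l==i].mean(),yy[l==i].mean()))
    ww=np.where(cv2.dilate((l==i).astype(np.uint8),np.ones((3,3)))>0,np.clip(d,0,None),0)
    return np.array([x+(ww*xx).sum()/ww.sum(),y+(ww*yy).sum()/ww.sum()]),int((l==i).sum())
E
python3 - <<'E'
from h import *
g=lambda f:cv2.cvtColor(cv2.imread('pics/'+f),cv2.COLOR_BGR2GRAY)
s0,t0,s3,t3=g('s0.png'),g('t0.png'),g('s3.png'),g('t3.png')
S=lambda x,y:(x/3+272,(y-330)/3+232);T=lambda x,y:(x/3.6+92,y/3.6+152)
pin={}
for n,im,c in(('s+',s0,S(208,490)),('s-',s0,S(142,406)),('t+',t0,T(113,150)),('t-',t0,T(260,170))):
    p,a=blob(im,c);pin[n]=p;N={'s':'scene','t':'top'}[n[0]];print(n,p.round(2),a,onz(N,p,.04).round(4))
for k in'+-':
    X=tri([('scene',pin['s'+k]),('top',pin['t'+k])]);print(k,X.round(4))
ps=(onz('scene',pin['s+'],.04)+onz('scene',pin['s-'],.04))/2;pt=(onz('top',pin['t+'],.04)+onz('top',pin['t-'],.04))/2
print('mid scene',ps.round(4),'top',pt.round(4))
h,a=blob(s3,(342.9,268.9));z=arm.current_ee_pos()[2]-(.038-D);print('hole',h.round(2),a,onz('scene',h,z+.01).round(4),onz('scene',h,z+.007).round(4))
print('hole expected',(np.array([.4817,.2096,0])+Rpl(-6.4)@[0,.055,0]).round(4))
R=Rpl(-6.4);cs=[np.array([.4817,.2096,z+.01])+R@[sx*.045,sy*.075,0] for sx in(1,-1) for sy in(1,-1)]
print('plate corners pred scene',proj('scene',cs).round(1).tolist(),'top',proj('top',cs).round(1).tolist())
E
```

```text
s+ [340.81 285.54] 30 [0.4901 0.2679 0.04  ]
s- [318.88 256.86] 25 [0.4773 0.1585 0.04  ]
t+ [123.34 193.34] 13 [0.4882 0.2622 0.04  ]
t- [164.02 198.96] 10 [0.4757 0.1525 0.04  ]
+ [0.4877 0.2641 0.0357]
- [0.475  0.154  0.0356]
mid scene [0.4837 0.2132 0.04  ] top [0.4819 0.2074 0.04  ]
hole [342.31 268.66] 18 [0.4856 0.2615 0.0854] [0.4834 0.2589 0.0824]
hole expected [0.4878 0.2643 0.    ]
plate corners pred scene [[329.0, 280.7], [299.5, 241.5], [363.9, 269.9], [331.8, 232.6]] top [[111.6, 174.6], [169.2, 182.4], [106.3, 209.2], [164.1, 217.1]]
```

```bash
cat >> h.py <<'E'
def rd(n=6):
    a=[]
    for _ in range(n): arm.sleep(.012);a.append(np.r_[arm.current_force(),arm.current_torque()])
    return np.mean(a,0)
E
python3 - <<'E'
from h import *
R=Rpl(-6.4);o=np.array([.4814,.2091,.056])
arm.move_l(tcp(o,R),tool(R),feed=.06);arm.sleep(.2)
b=rd(15);print(arm.current_t(),b.round(2));np.save('b.npy',b)
for z in np.arange(.052,.0439,-.001):
    o[2]=z;arm.move_l(tcp(o,R),feed=.02);w=rd()-b
    print(round(z,4),'F',(R.T@w[:3]).round(2),'M',(R.T@w[3:]).round(3),'z',round(arm.current_ee_pos()[2]-(.038-D),5))
    if np.linalg.norm(w[:3])>5: break
print(arm.current_t())
E
```

```text
9.975 [ 0.01 -0.02 -4.31  0.09 -0.14  0.01]
0.052 F [ 0.06 -0.    0.55] M [ 0.001 -0.007 -0.016] z 0.05194
0.051 F [0.06 0.45 0.36] M [-0.018 -0.012 -0.017] z 0.051
0.05 F [-0.24  0.37 -0.11] M [ 0.012 -0.003 -0.052] z 0.04997
0.049 F [ 0.09 -0.22  0.22] M [-0.015  0.024 -0.047] z 0.04896
0.048 F [0.25 0.01 0.4 ] M [ 0.013  0.003 -0.005] z 0.04797
0.047 F [-0.05  0.2   0.12] M [-0.022  0.003 -0.024] z 0.04696
0.046 F [-0.2   0.34  0.37] M [ 0.032 -0.014 -0.016] z 0.04598
0.045 F [ 0.31 -0.43 -0.05] M [-0.007  0.006 -0.024] z 0.04495
0.044 F [0.02 0.17 0.1 ] M [-0.001  0.008 -0.026] z 0.04396
12.775
```

Run:
```python
from h import *
R=Rpl(-6.4);o=np.array([.4814,.2091,.044]);b=np.load('b.npy')
for z in np.arange(.043,.0279,-.001):
    o[2]=z;arm.move_l(tcp(o,R),feed=.02);w=rd()-b;F=R.T@w[:3]
    print(round(z,4),'F',F.round(2),'M',(R.T@w[3:]).round(3),'z',round(arm.current_ee_pos()[2]-(.038-D),5))
    if np.linalg.norm(w[:3])>5: break
    if np.hypot(F[0],F[1])>1.5: o=o+R@np.r_[np.clip(F[:2]*.0002,-.0005,.0005),0]
print(arm.current_t(),o.round(4))
s=snap('scene','s4.png')[:,:,::-1]
cv2.imwrite('pics/c4.png',cv2.resize(s[200:340,260:400],(560,560),interpolation=cv2.INTER_CUBIC))
```

```text
0.043 F [-0.   -0.28  0.22] M [-0.002  0.    -0.017] z 0.04297
0.042 F [-0.01  0.04  0.09] M [ 0.014 -0.005 -0.012] z 0.04197
0.041 F [ 0.22 -0.03 -0.12] M [-0.004 -0.018 -0.011] z 0.04098
0.04 F [-0.14 -0.    0.09] M [ 0.002 -0.003 -0.023] z 0.03996
0.039 F [0.12 0.66 0.28] M [ 0.13   0.004 -0.011] z 0.03899
0.038 F [-0.22  1.86 -0.18] M [ 0.29   0.017 -0.007] z 0.03799
0.037 F [-0.06  0.24  0.27] M [-0.006  0.002 -0.006] z 0.03693
0.036 F [ 0.24  0.21 -0.28] M [ 0.001 -0.007 -0.006] z 0.03596
0.035 F [-0.18  0.08  0.21] M [ 0.018 -0.023 -0.017] z 0.03496
0.034 F [-0.22 -0.01  0.18] M [-0.01   0.002 -0.024] z 0.03397
0.033 F [-0.07  0.15 -0.09] M [-0.012 -0.003 -0.007] z 0.03297
0.032 F [ 0.13 -0.17 -0.03] M [0.011 0.017 0.003] z 0.03197
0.031 F [-0.17 -0.04  0.33] M [ 0.024  0.004 -0.028] z 0.03097
0.03 F [ 0.26 -0.04  0.08] M [ 0.014  0.018 -0.017] z 0.02997
0.029 F [-0.04  0.02  0.07] M [ 0.003 -0.01  -0.016] z 0.02897
0.028 F [-0.06  0.19 -0.  ] M [ 0.016 -0.001 -0.018] z 0.02797
17.575 [0.4814 0.2095 0.028 ]
```

View pics/c4.png

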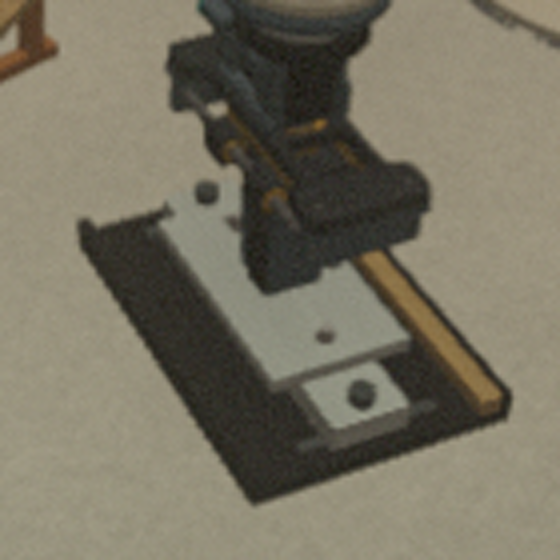

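The plate looks close to the bar with its pins engaged: round hole at crop (325,337), no gap apparent, and a y contact at 0.038 that the step corrected. It hasn't landed yet, so I'll keep going down until I feel the seat.

Run:
```python
from h import *
R=Rpl(-6.4);b=np.load('b.npy');o=np.array([.4814,.2095,.028])
p=arm.current_ee_pos();o[:2]=np.array(p)[:2];
for z in np.arange(.0275,.0199,-.0005):
    o[2]=z;arm.move_l(tcp(o,R),feed=.02);w=rd()-b;F=R.T@w[:3]
    print(round(z,4),'F',F.round(2),'M',(R.T@w[3:]).round(3),'z',round(arm.current_ee_pos()[2]-(.038-D),5))
    if np.linalg.norm(w[:3])>4: break
    if np.hypot(F[0],F[1])>1.5: o=o+R@np.r_[np.clip(F[:2]*.0002,-.0005,.0005),0]
print(arm.current_t(),o.round(4),arm.current_width())
s=snap('scene','s5.png')[:,:,::-1]
```

```text
0.0275 F [-0.1   0.15  0.14] M [-0.021 -0.    -0.003] z 0.0275
0.027 F [0.11 0.09 0.14] M [ 0.017  0.002 -0.013] z 0.02699
0.0265 F [-0.32  0.19  0.1 ] M [-0.008 -0.007 -0.003] z 0.0265
0.026 F [ 0.09 -0.22 -0.07] M [ 0.023  0.009 -0.005] z 0.02599
0.0255 F [-0.11  0.39  0.17] M [ 0.009  0.002 -0.018] z 0.02549
0.025 F [-0.34 -0.32  3.35] M [-0.002  0.065  0.001] z 0.02506
0.0245 F [-3.11 -1.69 15.51] M [-0.287  0.618 -0.039] z 0.02505
19.725 [0.4814 0.2095 0.0245] 0.019771587896506834
```

Run:
```python
from h import *
R=Rpl(-6.4);b=np.load('b.npy');o=np.array([.4814,.2095,.0250])
p=np.array(arm.current_ee_pos());p[2]=tcp(o,R)[2];arm.move_l(p,feed=.02);arm.sleep(.1)
w=rd()-b;print('before open',w.round(2))
arm.grip(.042);w=rd()-b;print('after',w.round(2),arm.current_width())
arm.move_l(p+[0,0,.03],feed=.06);w=rd()-b;print('up',w.round(2))
arm.move_l(p+[0,0,.14],feed=.15)
arm.move_to([.40,-.05,.30],tool(Rpl(0)))
arm.sleep(.2)
s=snap('scene','s6.png')[:,:,::-1];t=snap('top','t6.png')[:,:,::-1];print(arm.current_t())
a=cv2.resize(s[200:340,260:400],(500,500),interpolation=cv2.INTER_CUBIC);b=cv2.resize(t[150:250,80:220],(420,300),interpolation=cv2.INTER_CUBIC)
o=np.zeros((500,800,3),np.uint8);o[:,:420]=a[:,:420];o[:300,420:]=b[:,:380]
cv2.imwrite('pics/c6.png',o)
```

```text
before open [-0.7  -0.24  7.56 -0.03  0.18 -0.02]
after [-0.11  0.07  3.94  0.01  0.01 -0.02] 0.042094445831940046
up [-0.34  0.19  4.48  0.   -0.    0.  ]
23.775
```

View pics/c6.png

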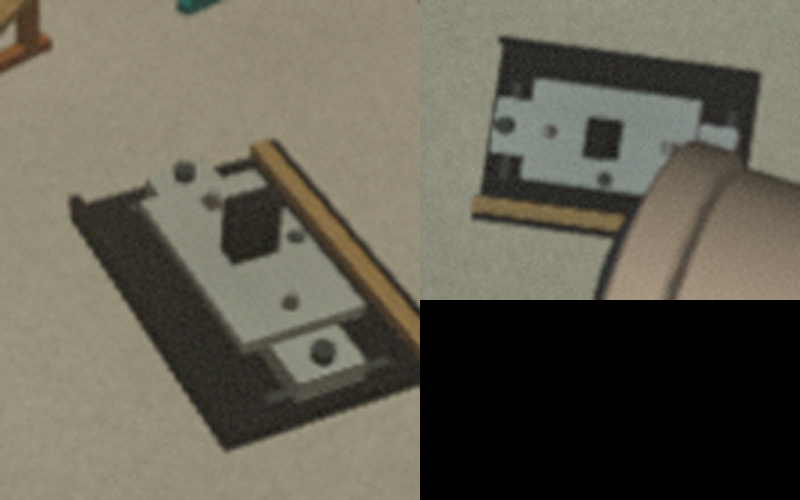

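Both pins show through their holes at crop (291,302) and (211,200), and the plate covers the bar with the gripper clear. A last numeric check covers height, flatness and bystanders before I sign off.

Run:
```python
from h import *
R=Rpl(-6.4);o=np.array([.4814,.2093,.03])
s=cv2.imread('pics/s6.png');g=cv2.cvtColor(s,cv2.COLOR_BGR2GRAY);hsv=cv2.cvtColor(s,cv2.COLOR_BGR2HSV)
print('pred top-face corners at home (++,+-,-+,--)',proj('scene',[o+R@[sx*.045,sy*.075,.01] for sx in(1,-1) for sy in(1,-1)]).round(1).tolist())
print('pred pin tips',proj('scene',[o+R@[0,y,.02] for y in(.055,-.055)]).round(1).tolist())
roi=np.zeros_like(g);cv2.fillConvexPoly(roi,np.array([(288,255),(325,244),(366,287),(329,303)]),1)
q,a=quad(cv2.morphologyEx(((g>118)&(hsv[...,1]<60)).astype(np.uint8)*roi,cv2.MORPH_OPEN,np.ones((3,3))),(318,268));print('obs',q.tolist(),a)
for n,f0,f1,bx in(('scene','s0.png','s6.png',{'tile':(145,205,185,235),'jar':(175,240,215,285),'strip':(210,290,252,360)}),('top','t0.png','t6.png',{'tile':(284,82,328,126),'jar':(188,74,226,112),'strip':(110,84,180,112)})):
    A,B=(cv2.GaussianBlur(cv2.imread('pics/'+f),(3,3),0).astype(int) for f in(f0,f1))
    for k,(x0,y0,x1,y1) in bx.items(): print(n,k,'max diff',np.abs(A-B)[y0:y1,x0:x1].max())
print(arm.current_t());arm.sign_off()
```

```text
pred top-face corners at home (++,+-,-+,--) [[327.8, 295.3], [299.0, 255.5], [361.9, 284.4], [330.7, 246.5]]
pred pin tips [[341.0, 281.0], [318.9, 252.7]]
obs [[362.0, 284.0], [328.0, 296.0], [297.0, 252.0], [325.0, 244.0]] 1158
scene tile max diff 5
scene jar max diff 4
scene strip max diff 4
top tile max diff 6
top jar max diff 7
top strip max diff 6
23.775
the job is handed in; nothing more can be done
```

The plate is on the two pins, lies flat on the pin bar and has been released; the job was signed off at 23.8 s of the 67 s allowed. I pinched the grip block square to the slope and lifted along the slope's normal. After levelling the plate over the bar, I lowered it in 0.5–1 mm steps while reading the wrist force.

- **Finding the pins:** the pins' midpoint, from both cameras, was at about (0.481, 0.209) m with the bar turned −6.4°. One sideways touch of 1.9 N came where the pins reach full thickness; I eased the plate about 0.4 mm in y and it went in freely.
- **Seating:** the plate landed with both pins in their holes, at about 15 N before I backed off and opened the fingers. The two unobstructed plate corners in the final scene picture are within 1 px of where they should be at home, and both pin tips show through the holes.
- **Bystanders:** the tile, jar and wood strip are unchanged in both camera views.
- **Disagreements:** the seat came 5 mm lower on the tool's reading than I expected. I put this down to my camera estimate of the plate's height on the rest being about 5 mm too high, so the grip was deeper on the block. The depth of the pin contact fits that. The two far corners were cut off by my region mask or merged with the bar, so they don't confirm anything.
- **Assumption:** the jig looked the same either way round along y, so I took its +y as the side nearest the plate's original direction.

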